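# Slide a Petri dish under the reading bridge and start the reading

### The arm

A 6-joint arm with a two-finger parallel gripper is mounted at the origin on a cart in front of the work surface, level with it; the furniture and walls round the work are solid. World frame = base frame: x ahead of the robot, y to its left, z up, the work surface at z = 0. Lengths are in m, angles in rad, forces in N, time in s.
With the tool pointing down it reaches from about 0.275 to 0.825 m from the base axis. Payload 4.9 kg.
Tool frame: the origin (TCP) lies midway between the tips of the shut fingers; the grasp point (between the pads) lies 19 mm behind it; z points along the fingers, y is the direction in which the jaws open and shut (so a half turn about z gives the same grasp; the last joint's range is limited). The gripper opens to 85 mm and grips with 20 to 120 N. Pads are 22 mm wide; open, the fingers measure 114 mm over their backs; the gripper's body (76 mm by 85 mm) begins 54 mm behind the grasp point. The pads swing forward as they close: fully open they stand 13 mm farther back than shut.
Start: joints at [-0.134, 0.326, -0.193, 1.052, 0, 1.437], TCP at [0.55, 0, 0.231] pointing down, gripper open.
Joint ranges: [-2.65, 2.65], [-0.97, 1.79], [-1.3, 1.35], [-1.93, 2.1], [-1.47, 1.37], [-3.14, 3.14]. Speed limits (rad/s): [2.57, 2.57, 3.14, 3.14, 3.14, 3.14].

### API

Orientations are given as a unit quaternion [x, y, z, w].
In Python, from rig import arm gives the robot as it stands. The module is installed in compiled form; this text tells all that it offers.
- The arm moves only by the shell command python3 -m creep 'ROWS'. ROWS is JSON, a list of rows, each an object of numbers: "dx", "dy", "dz": the shift along the tool's x, y, z scaled (see below); "wx", "wy", "wz": the turn, a rotation vector about the tool's x, y, z scaled (see below); "grip": the finger opening in mm, from 0 to 85.4. A call has 1 to 12 rows; each row is the pose to reach, as a shift and turn from the pose commanded when the call began, along the tool's axes at that moment; what a row does not reach only later rows make up. The controller multiplies each number of a shift by 1 m and each number of a turn by 45 degrees. A row lasts 1/10 s, in which the tool goes at most 50 mm and 8.59 degrees, less where a joint would pass 70% of its speed; a pose out of reach is approached as far as the arm can. A call with a number of a shift or a turn outside -1 to 1 is refused whole. A call with a gripper value outside its range is refused whole. The fingers move at their own pace and stop on an object; the grip force is fixed at half the most. Time passes only in rows, so rows that repeat a pose let the fingers close. It gives the time, the measured TCP pose, the force and the opening at its end, in the units of the state.
- arm.state(): the state, without advancing time (a new reading comes with each control period).
- arm.camera(name): name is "scene" or "side" or "wrist"; returns the picture (384x512x3 uint8, red, green, blue); there is no depth.
- arm.get_calibration(name): a dict with "vfov" (degrees; the focal length in pixels is half the picture's height over the tangent of half this angle, whatever the lens; pixels are square), "cx", "cy" (the principal point, pixels), "extrinsics" (4x4, takes a point from camera to world coordinates). Camera axes: x right, y down, z forward; pixel columns grow to the right and rows downward; lengths in m; the calibration is good to about 2 mm. A picture is of the moment at which its call begins: read the wrist's pose just before it. get_calibration takes no time and is no camera call; for the wrist camera it gives the pose at the moment of the call.
- arm.sign_off(): hands the job in, once; it reports no verdict.
The state is a dict: "t": time; "joint_positions": joint angles; "joint_vel": joint speeds; "joint_torque": joint torques, N m; "tcp_pos": TCP position; "orientation": TCP orientation; "ft_force": force on the tool from outside, world axes, zero at the start; "torque": the same for the moment, N m; "grip_width": opening from 0.0 (shut) to 1.0 (fully open).
Only numpy, scipy, OpenCV 4.12 (cv2) and the standard library are available. Lean on these libraries where they do the work, as an engineer would, in place of code of your own. Each camera call takes 0.05 s, during which the arm holds its last target.

### The job

With your fingertips, push the Petri dish flat along the worktop and in through the open side of the low reading bridge, until it is fully home against the back stop under the bridge; only then press the green button on the bridge's console all the way down and let go. Never grip, lift or tip the dish, and do not disturb the black-lidded case, the yellow dropper bottle and the little box beside the work.

Things in the scene. Friction and masses are not known exactly. Their poses are not given: they have to be found in the camera images.
- dish: round closed Petri dish, pale and clear, 90 mm across and 15 mm high, about 45 g, loose on the worktop; too wide to grasp. Origin at the centre of its underside, z up; its yaw means nothing.
- bridge: low bridge fixed to the worktop: white beam on two aluminium cheeks, black lens head on top, grey console on its own -y side. Origin on the worktop under the lens, where the centre of the dish lies when home. Own x axis points level from the open side to the back stop: the dish is pushed in along +x; z up. There is no floor plate: the dish slides on the worktop all the way.
- beam (a point): middle of the beam's underside, 18.5 mm above the worktop (3.5 mm over the dish), above the bridge's origin. The beam spans bridge x from -22 to 22 mm, its top at 44.5 mm, the lens head on it to 53 mm. A dish at home still sticks out 23 mm from under it on the open side.
- mouth (a point): middle of the open side of the bridge, on the worktop, level with the rounded front ends of the cheeks (bridge x = -24 mm, y = 0). The cheeks run from there to x = 54 mm, are 102 mm apart inside (y from -51 to 51 mm), 12 mm thick, 40 mm high.
- stop (a point): middle of the lower edge of the back stop's front face, on the worktop (bridge x = 45 mm, y = 0): a straight black rubber bar 12 mm high, along bridge y between the cheeks.
- read_button_top (a point): centre of the top of the green push button, 22 mm across, on the grey console (bridge x from -10 to 46, y from -63 to -109 mm, 26 mm high) at bridge x = 12, y = -86 mm. Pressed straight down; travel 6 mm, 4 N fully down; springs back.
- read_button (a joint): travel of the green button, m: 0 = up, 0.006 = fully down; counts as pressed beyond 0.004.
- objective_case: clear round case with black lid, 41 mm across, 61 mm high, loose bystander; origin at the centre of its underside.
- oil_bottle: small yellow dropper bottle with black cap, 31 mm across, 73 mm high, loose bystander; origin at the centre of its underside.
- cover_box: small box with a white base and blue lid, 27 x 27 x 16 mm, loose bystander; origin at the centre of its underside.
Mind the look-alikes: they are no part of the job. Of the things like the dish, leave any that is blue or pink; of the rest the smaller one is meant.

How it is judged:
By the outcome, as a careful person would: the job done as asked, in the order asked, and still so for the second after the job is handed in, with the robot touching nothing.
It also fails if it takes over 72 s, if anything falls off the work surface, if the arm or the gripper's body presses on something with over 40 N, if the wrist force passes 120 N, or if a joint passes its speed limit or range.

## Working session

There is one attempt and no reset: what is moved stays moved. The work goes in short steps, Python scripts to look and compute and a shell command to move; the robot and the scene stay as the last step left them, time stands still between calls to the robot, and variables do not carry over. Pictures are saved under pics/ and viewed, and the job is handed in when it is done.

```bash
mkdir -p pics
python3 - <<'E'
from rig import arm
import cv2,numpy as np
s=arm.state();print(s)
for n in ["scene","side","wrist"]:
    c=arm.get_calibration(n);print(n,c)
    cv2.imwrite(f"pics/{n}0.png",arm.camera(n)[:,:,::-1])
E
```

```text
{'t': 0.0, 'joint_positions': array([-1.34184692e-01,  3.26930945e-01, -1.93578642e-01,  1.05204116e+00,
        2.05877263e-05,  1.43661281e+00]), 'joint_vel': array([ 0.00074706, -0.00095756, -0.00169301,  0.00018145,  0.00047956,
       -0.00012772]), 'joint_torque': array([-1.24197268e-03, -4.43398941e+01,  2.62443137e+01,  1.56443648e-02,
       -1.97191571e-04, -6.55614656e-06]), 'tcp_pos': array([5.49405846e-01, 1.06387165e-04, 2.30510899e-01]), 'orientation': array([ 7.07106929e-01,  7.07106089e-01, -5.23536598e-04, -7.03928355e-04]), 'ft_force': array([ 0.12940072,  0.19497619, -0.77769426]), 'torque': array([0.0595973 , 0.02634051, 0.0311502 ]), 'grip_width': 0.9989438378869693}
scene {'vfov': 42.69777457893784, 'cx': 254.45362769861438, 'cy': 190.00865585752356, 'extrinsics': array([[ 0.79103364, -0.26814988,  0.54987401, -0.24043988],
       [-0.61176472, -0.34213927,  0.71322132, -1.25113332],
       [-0.00311672, -0.90057557, -0.43468831,  0.67779079],
       [ 0.        ,  0.        ,  0.        ,  1.        ]])}
side {'vfov': 53.166151556931254, 'cx': 256.7871914670068, 'cy': 185.78062797885553, 'extrinsics': array([[ 0.90195064, -0.17783697,  0.39352135,  0.08954533],
       [-0.43181412, -0.36160382,  0.82630457, -1.11905596],
       [-0.00464868, -0.91521401, -0.40294131,  0.46882618],
       [ 0.        ,  0.        ,  0.        ,  1.        ]])}
wrist {'vfov': 70.77736590179477, 'cx': 255.00863553456279, 'cy': 190.51543815303, 'extrinsics': array([[ 9.99999107e-01,  1.08447844e-03, -7.80993909e-04,
         5.49038082e-01],
       [ 7.99031570e-04, -9.53602888e-01, -3.01066261e-01,
         7.68024697e-02],
       [-1.07125792e-03,  3.01065369e-01, -9.53602903e-01,
         3.73109352e-01],
       [ 0.00000000e+00,  0.00000000e+00,  0.00000000e+00,
         1.00000000e+00]])}
```

View pics/scene0.png

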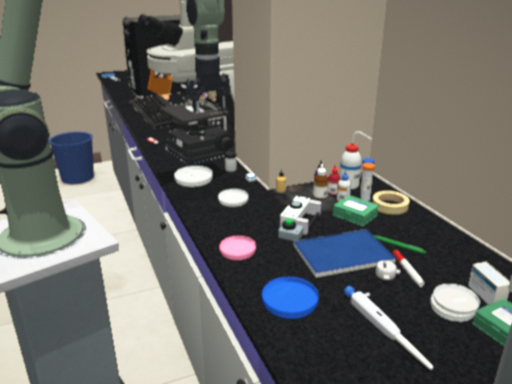

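View pics/side0.png

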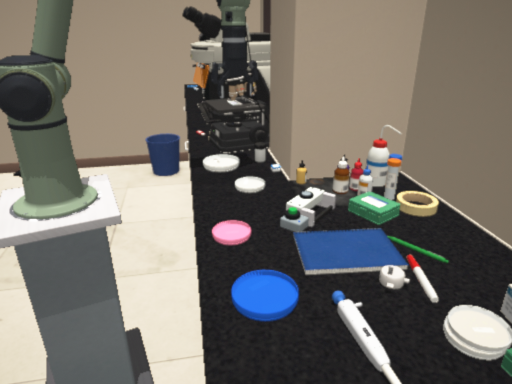

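View pics/wrist0.png

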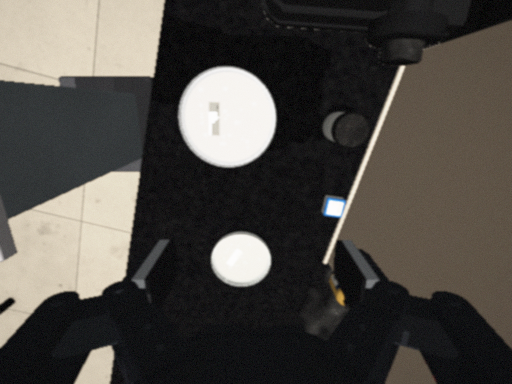

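```bash
cat > h.py <<'E'
import numpy as np,cv2
from rig import arm
def ray(c,u,v):
    f=192/np.tan(np.radians(c["vfov"])/2); E=c["extrinsics"]
    d=E[:3,:3]@np.array([(u-c["cx"])/f,(v-c["cy"])/f,1]); return E[:3,3],d
def hit(c,u,v,z):
    o,d=ray(c,u,v); return o+d*(z-o[2])/d[2]
def proj(c,p):
    f=192/np.tan(np.radians(c["vfov"])/2); E=c["extrinsics"]
    q=E[:3,:3].T@(np.array(p)-E[:3,3]); return q[:2]/q[2]*f+[c["cx"],c["cy"]]
E
python3 - <<'E'
import cv2
from h import *
a=cv2.imread("pics/scene0.png");b=cv2.imread("pics/side0.png")
A=cv2.resize(a[140:260,160:340],None,fx=4.4,fy=4.4,interpolation=cv2.INTER_CUBIC)
B=cv2.resize(b[140:250,190:350],None,fx=5,fy=5,interpolation=cv2.INTER_CUBIC)
cv2.imwrite("pics/sc_crop.png",A);cv2.imwrite("pics/si_crop.png",B)
cal={n:arm.get_calibration(n) for n in("scene","side","wrist")}
for n in cal:
    im=cv2.imread(f"pics/{n}0.png");hsv=cv2.cvtColor(im,cv2.COLOR_BGR2HSV)
    m=((hsv[...,1]<60)&(hsv[...,2]>140)).astype(np.uint8)
    k,l,st,ce=cv2.connectedComponentsWithStats(m)
    for i in range(1,k):
        if 150<st[i,4]<10000: 
            cs,_=cv2.findContours((l==i).astype(np.uint8),0,1); e=cv2.fitEllipse(max(cs,key=len)); 
            p=[hit(cal[n],*e[0],0.012)]
            w=st[i];y=e[0][1]
            L=hit(cal[n],w[0],y,.012);R=hit(cal[n],w[0]+w[2],y,.012)
            print(n,st[i],np.round(e[0],1),np.round(p[0],4),"width",round(np.linalg.norm(L-R),4))
    m=cv2.inRange(hsv,(45,90,40),(85,255,255));k,l,st,ce=cv2.connectedComponentsWithStats(m)
    for i in range(1,k):
        if st[i,4]>15: print(n,"green",st[i],ce[i],hit(cal[n],*ce[i],.033))
E
```

```text
scene [ 147    0   48   72 1106] [156.1  13.4] [2.7051 4.5378 0.012 ] width 0.5926
scene [218  41  17  18 242] [226.1  49.2] [1.9532 1.9444 0.012 ] width 0.1308
scene [220  62  15  35 245] [228.   76.7] [1.431 1.172 0.012] width 0.0898
scene [174 166  38  20 625] [193.  175.4] [0.5093 0.0558 0.012 ] width 0.1265
scene [362 171 150  90 799] [216.5  27.9] [2.5604 2.9874 0.012 ] width 1.455
scene [218 189  30  17 419] [232.6 196.9] [ 0.5203 -0.1561  0.012 ] width 0.0909
scene [279 196  42  39 764] [298.6 214.7] [ 0.6016 -0.3626  0.012 ] width 0.1184
scene [ 160  207  101  177 1366] [227.1 328.6] [ 0.1755 -0.622   0.012 ] width 0.1989
scene [315 259  85  20 500] [336.6 282.1] [ 0.456  -0.6486  0.012 ] width 0.1905
scene [401 259  23  27 208] [412.  271.7] [ 0.6229 -0.7279  0.012 ] width 0.0532
scene [474 262  36  42 613] [492.  281.4] [ 0.7326 -0.8611  0.012 ] width 0.0806
scene [ 431  284   49   37 1396] [454.6 301.6] [ 0.6027 -0.8497  0.012 ] width 0.1035
scene [   0  291   30   93 1621] [ 11.2 358.6] [-0.1811 -0.4449  0.012 ] width 0.0549
scene [ 351  291   82   78 1000] [378.3 315.3]
[... 1721 characters left out ...]
 207  10   8  65] [292.32307692 210.58461538] [ 0.52822008 -0.40017521  0.033     ]
side green [387 236  62  27 329] [417.72036474 248.87234043] [ 0.67227481 -0.65941205  0.033     ]
side green [501 348  11  29 197] [507.40101523 361.55329949] [ 0.56547062 -0.91910258  0.033     ]
wrist [ 323   65   83  199 1143] [374.7 136. ] [0.7065 0.0382 0.012 ] width 0.1093
wrist [ 179   67   97  100 7702] [226.9 116.3] [0.5126 0.063  0.012 ] width 0.1251
wrist [326 200  18  16 210] [334.6 207.7] [ 0.6627 -0.0629  0.012 ] width 0.0257
wrist [ 211  233   60   53 2510] [240.6 259.1] [ 0.5271 -0.1469  0.012 ] width 0.0914
wrist [  74  346   40   38 1044] [ 96.8 367.8] [ 0.2693 -0.3664  0.012 ] width 0.0708
```

View pics/sc_crop.png

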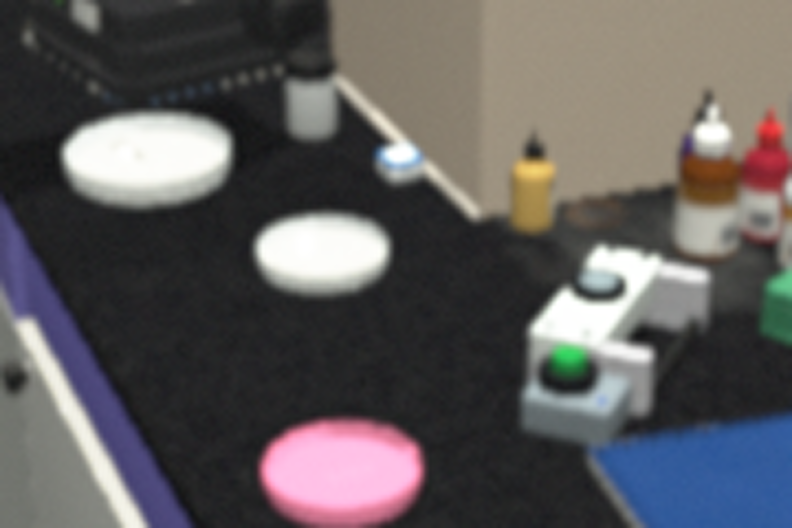

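View pics/si_crop.png

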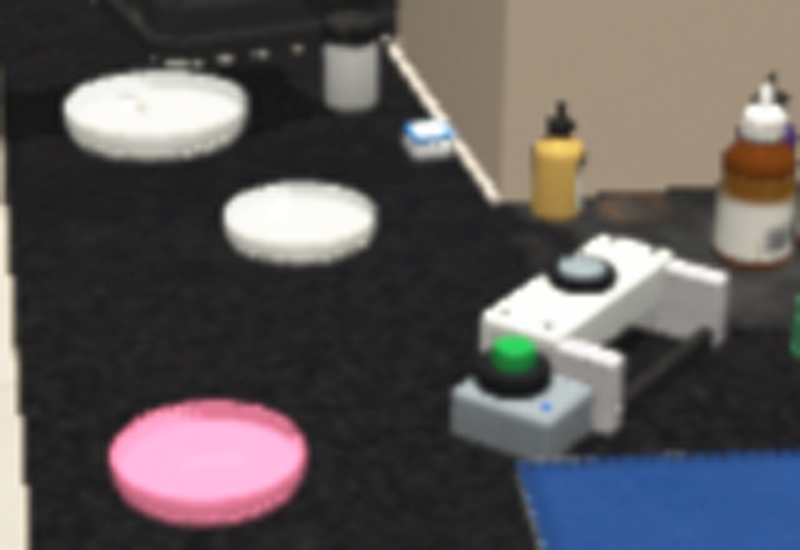

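The dish is the 90 mm white one at scene pixel (233,197). The other white ones are the 125 mm dish at (193,176) and the white stack at (455,302), and pink and blue are excluded. The crops confirm this. The bridge is at (298,215), with its console towards the camera. Next I'll look from above it with the wrist camera.

```bash
python3 -m creep '[{"dx":-0.33,"dy":0.03,"grip":60},{"dx":-0.33,"dy":0.03,"grip":60},{"dx":-0.33,"dy":0.03,"grip":60},{"dx":-0.33,"dy":0.03,"grip":60},{"dx":-0.33,"dy":0.03,"grip":60},{"dx":-0.33,"dy":0.03,"grip":60},{"dx":-0.33,"dy":0.03,"grip":60},{"dx":-0.33,"dy":0.03,"grip":60},{"dx":-0.33,"dy":0.03,"grip":60},{"dx":-0.33,"dy":0.03,"grip":60}]'
python3 - <<'E'
from h import *
import json
c=arm.get_calibration("wrist");im=arm.camera("wrist")[:,:,::-1]
np.savez("w1.npz",E=c["extrinsics"])
cv2.imwrite("pics/w1.png",im)
cv2.imwrite("pics/w1b.png",cv2.resize(im,None,fx=1.56,fy=1.56,interpolation=cv2.INTER_CUBIC))
print(arm.state()["tcp_pos"],arm.state()["grip_width"])
E
```

```text
[5.49660277e-01 7.03450321e-05 2.30791432e-01] 1.008697768107714$[0]: bad value
```

View pics/w1b.png

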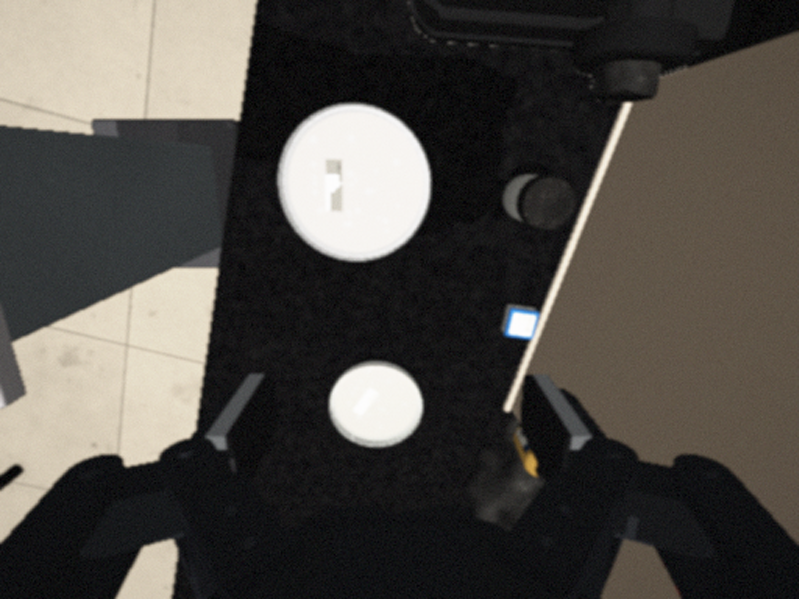

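The move was refused, so I'll give every key.

```bash
python3 -m creep '[{"dx":-0.33,"dy":0.03,"dz":0,"wx":0,"wy":0,"wz":0,"grip":60},{"dx":-0.33,"dy":0.03,"dz":0,"wx":0,"wy":0,"wz":0,"grip":60},{"dx":-0.33,"dy":0.03,"dz":0,"wx":0,"wy":0,"wz":0,"grip":60},{"dx":-0.33,"dy":0.03,"dz":0,"wx":0,"wy":0,"wz":0,"grip":60},{"dx":-0.33,"dy":0.03,"dz":0,"wx":0,"wy":0,"wz":0,"grip":60},{"dx":-0.33,"dy":0.03,"dz":0,"wx":0,"wy":0,"wz":0,"grip":60},{"dx":-0.33,"dy":0.03,"dz":0,"wx":0,"wy":0,"wz":0,"grip":60},{"dx":-0.33,"dy":0.03,"dz":0,"wx":0,"wy":0,"wz":0,"grip":60},{"dx":-0.33,"dy":0.03,"dz":0,"wx":0,"wy":0,"wz":0,"grip":60},{"dx":-0.33,"dy":0.03,"dz":0,"wx":0,"wy":0,"wz":0,"grip":60}]'
python3 - <<'E'
from h import *
c=arm.get_calibration("wrist");im=arm.camera("wrist")[:,:,::-1]
np.savez("w1.npz",E=c["extrinsics"])
cv2.imwrite("pics/w1.png",im)
cv2.imwrite("pics/w1c.png",cv2.resize(im,None,fx=1.56,fy=1.56,interpolation=cv2.INTER_CUBIC))
print(arm.state()["tcp_pos"],arm.state()["grip_width"])
E
```

```text
t: 1.2
tcp_pos: [0.5798, -0.3288, 0.231]
orientation: [0.707, 0.707, 0.0, -0.001]
ft_force: [0.2, 1.4, -0.3]
grip_width: 0.702
[ 0.5800195  -0.32851755  0.23131478] 0.7002653459319212
```

View pics/w1c.png

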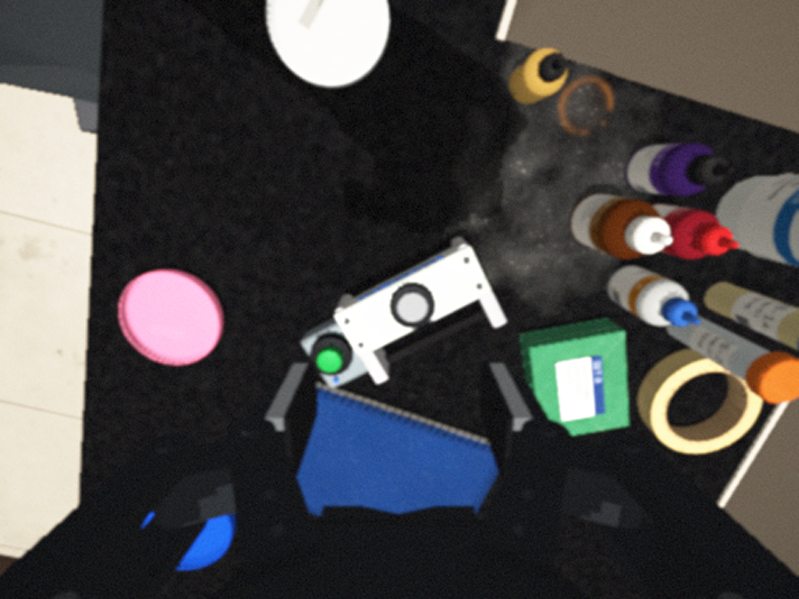

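Viewed from above (800 px enlargement), the beam runs from about (345,330) to (475,260), the lens is at (411,304), the green button at (329,360), and the dish is partly cut off at the top at (328,25). I'll measure these precisely.

Run:
```python
from h import *
c=arm.get_calibration("wrist");c["extrinsics"]=np.load("w1.npz")["E"]
im=cv2.imread("pics/w1.png");hsv=cv2.cvtColor(im,cv2.COLOR_BGR2HSV)
m=((hsv[...,1]<45)&(hsv[...,2]>205)).astype(np.uint8)
k,l,st,ce=cv2.connectedComponentsWithStats(m)
i=l[200,235] or l[180,290]
print("white comp",st[i])
# beam lines: hough-free: edge px mask crop view
crop=im[145:255,185:335]; cv2.imwrite("pics/bcrop.png",cv2.resize(crop,None,fx=5,fy=5,interpolation=cv2.INTER_CUBIC))
m=cv2.inRange(hsv,(45,90,40),(85,255,255));k,l,st,ce=cv2.connectedComponentsWithStats(m)
for i in range(1,k):
    if 50<st[i,4]<2000: print("green",st[i],ce[i],[np.round(hit(c,*ce[i],z),4) for z in(.03,.036,.04)])
sc={n:arm.get_calibration(n) for n in("scene","side")}
# triangulate button over three views
px={"scene":(288.8,222.0),"side":(292.3,210.6)}
print("lens",hit(c,411/1.5625,304/1.5625,.053))
```

```text
white comp [ 213  157  111   89 2918]
green [202 221  18  19 263] [210.91254753 230.25095057] [array([ 0.5178, -0.4187,  0.03  ]), array([ 0.5189, -0.4158,  0.036 ]), array([ 0.5196, -0.4139,  0.04  ])]
lens [ 0.58936875 -0.35840862  0.053     ]
```

View pics/bcrop.png

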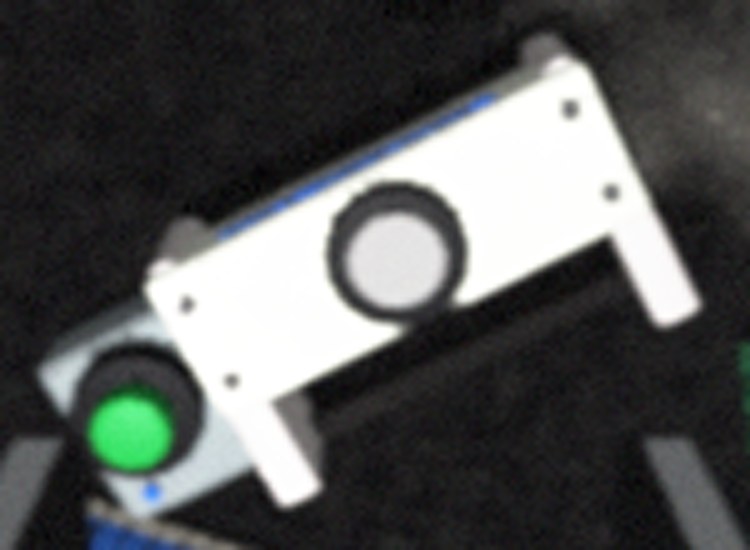

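Run:
```python
from h import *
c=arm.get_calibration("wrist");c["extrinsics"]=np.load("w1.npz")["E"]
P=[hit(c,185+u/5,145+v/5,.0445)[:2] for u,v in[(187,303),(232,380),(570,108),(611,192),(150,285),(588,62)]]
for p in P: print(np.round(p,4))
d1=P[2]-P[0];d2=P[3]-P[1];d3=P[5]-P[4]
print([ (round(np.degrees(np.arctan2(d[1],d[0])),2),round(np.linalg.norm(d),4)) for d in(d1,d2,d3)])
print("xdir",[np.degrees(np.arctan2(*(P[b]-P[a])[::-1])) for a,b in((0,1),(2,3))],np.linalg.norm(P[1]-P[0]))
o=sum(P[:4])/4;print("origin",o)
print("lens ring",hit(c,185+397/5,145+252/5,.049), "lens glass",hit(c,185+397/5,145+258/5,.053))
a=np.arctan2(d1[1]+d2[1]+d3[1],d1[0]+d2[0]+d3[0])-np.pi/2
def w(x,y):return o+np.array([np.cos(a)*x-np.sin(a)*y,np.sin(a)*x+np.cos(a)*y])
print("yaw",np.degrees(a),"button",w(.012,-.086),"mouth",w(-.024,0),"stop",w(.045,0))
cs={n:arm.get_calibration(n) for n in("scene","side")}
for n in cs:
  for x,y,z in((-.005*0,0,.053),(.012,-.086,.036)): print(n,proj(cs[n],[*w(x,y),z]))
  # corner of beam lens etc
for d in((.5203,-.1561),(.5222,-.1592),(.5271,-.1469)):
  r=np.array(d)-o; print("dish in bridge",r@[np.cos(a),np.sin(a)],r@[-np.sin(a),np.cos(a)])
```

```text
[ 0.537  -0.3764]
[ 0.5482 -0.3982]
[ 0.6339 -0.3246]
[ 0.6454 -0.3462]
[ 0.5276 -0.3715]
[ 0.6377 -0.313 ]
[(np.float64(28.15), np.float64(0.1099)), (np.float64(28.1), np.float64(0.1102)), (np.float64(27.95), np.float64(0.1247))]
xdir [np.float64(-62.81330949729903), np.float64(-62.09196969616843)] 0.024432584729094157
origin [ 0.59110897 -0.36135161]
lens ring [ 0.59122964 -0.36085156  0.049     ] lens glass [ 0.59110091 -0.36109701  0.053     ]
yaw -61.93563489325573 button [ 0.52086644 -0.41240048] mouth [ 0.57981785 -0.34017354] stop [ 0.61227981 -0.4010605 ]
scene [296.026933   202.71278485]
scene [288.99254607 222.94081635]
side [306.00903389 192.5114827 ]
side [292.30158342 212.19748778]
dish in bridge -0.2144310666717603 0.03408009724484399
dish in bridge -0.21080168579556802 0.03429825878024821
dish in bridge -0.21935017790275768 0.04440881181622583
```

The bridge measurements agree: the screws, lens and button give an origin of (0.591,-0.361) and a yaw of -62°. The screw pairs are parallel, and the predicted button matches the one I measured. I'll now move above the point behind the dish and re-measure the dish.

```bash
python3 -m creep '[{"dx":0.25,"dy":-0.065,"dz":0,"wx":0,"wy":0,"wz":-0.2,"grip":60},{"dx":0.25,"dy":-0.065,"dz":0,"wx":0,"wy":0,"wz":-0.2,"grip":60},{"dx":0.25,"dy":-0.065,"dz":0,"wx":0,"wy":0,"wz":-0.2,"grip":60},{"dx":0.25,"dy":-0.065,"dz":0,"wx":0,"wy":0,"wz":-0.2,"grip":60},{"dx":0.25,"dy":-0.065,"dz":0,"wx":0,"wy":0,"wz":-0.2,"grip":60},{"dx":0.25,"dy":-0.065,"dz":0,"wx":0,"wy":0,"wz":-0.2,"grip":60},{"dx":0.25,"dy":-0.065,"dz":0,"wx":0,"wy":0,"wz":-0.2,"grip":60},{"dx":0.25,"dy":-0.065,"dz":0,"wx":0,"wy":0,"wz":-0.2,"grip":60},{"dx":0.25,"dy":-0.065,"dz":0,"wx":0,"wy":0,"wz":-0.2,"grip":60}]'
cat > dish.py <<'E'
from h import *
from scipy.spatial.transform import Rotation as R
import sys
O=np.array([.5911,-.3613]);a=np.radians(-62);ux=np.array([np.cos(a),np.sin(a)]);uy=np.array([-ux[1],ux[0]])
def main(tag,seed=None):
    s=arm.state();c=arm.get_calibration("wrist");im=arm.camera("wrist")[:,:,::-1].copy()
    hsv=cv2.cvtColor(im,cv2.COLOR_BGR2HSV)
    m=((hsv[...,1]<60)&(hsv[...,2]>140)).astype(np.uint8)
    k,l,st,ce=cv2.connectedComponentsWithStats(m)
    for i in range(1,k):
        if st[i,4]>1200:
            cs,_=cv2.findContours((l==i).astype(np.uint8),0,1);q=max(cs,key=len)[:,0].astype(float)
            W=np.array([hit(c,*p,.013)[:2] for p in q]).astype(np.float32)
            (x,y),r=cv2.minEnclosingCircle(W);p=np.array([x,y])
            e=cv2.fitEllipse(W)
            print("white",st[i],"circ",np.round(p,4),"r",round(r,4),"ell",np.round(e[0],4),np.round(e[1],4),"bridge xy",np.round([(p-O)@ux,(p-O)@uy],4))
    print("tcp",np.round(s["tcp_pos"],4),"bridge",np.round([(s["tcp_pos"][:2]-O)@ux,(s["tcp_pos"][:2]-O)@uy],4),"R",np.round(R.from_quat(s["orientation"]).as_matrix()[:2,:2],3).tolist(),"F",np.round(s["ft_force"],1),"t",s["t"],"g",s["grip_width"])
    cv2.imwrite(f"pics/{tag}.png",im)
main(sys.argv[1])
E
python3 dish.py d1
```

```text
t: 2.15
tcp_pos: [0.5156, -0.081, 0.2314]
orientation: [0.65, 0.76, -0.0, 0.0]
ft_force: [1.0, -0.3, -0.6]
grip_width: 0.706
white [  51    0  145   76 3719] circ [0.3379 0.0734] r 0.0832 ell [0.3465 0.0579] [0.0833 0.1534] bridge xy [-0.5027 -0.0195]
white [ 220    0  105  104 9036] circ [0.5132 0.061 ] r 0.0628 ell [0.5136 0.0585] [0.1172 0.1264] bridge xy [-0.4095  0.1295]
white [ 339   15  130  214 1570] circ [ 0.6933 -0.0116] r 0.1489 ell [ 6.868e-01 -4.000e-04] [0.0282 0.2862] bridge xy [-0.2607  0.2544]
white [    0   127   152   239 23348] circ [ 0.2513 -0.2853] r 0.2524 ell [ 0.2409 -0.2329] [0.1726 0.4719] bridge xy [-0.2266 -0.2644]
white [ 224  181   64   59 2943] circ [ 0.5268 -0.1481] r 0.0456 ell [ 0.5268 -0.1481] [0.0895 0.0897] bridge xy [-0.2184  0.0433]
tcp [ 0.5156 -0.081   0.2314] bridge [-0.2829  0.0649] R [[-0.155, 0.988], [0.988, 0.155]] F [ 1.  -0.3 -0.6] t 2.15 g 0.705853543059909
```

View pics/d1.png

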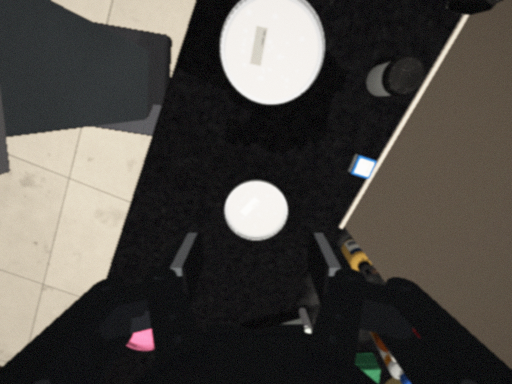

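The dish is at (0.5268,-0.1481) with r = 45 mm and sits centred ahead of the fingers. I'll descend behind it.

```bash
python3 -m creep '[{"dx":0.01,"dy":0,"dz":0.05,"wx":0,"wy":0,"wz":0,"grip":60},{"dx":0.01,"dy":0,"dz":0.1,"wx":0,"wy":0,"wz":0,"grip":60},{"dx":0.01,"dy":0,"dz":0.15,"wx":0,"wy":0,"wz":0,"grip":60},{"dx":0.01,"dy":0,"dz":0.19,"wx":0,"wy":0,"wz":0,"grip":60},{"dx":0.01,"dy":0,"dz":0.21,"wx":0,"wy":0,"wz":0,"grip":60},{"dx":0.01,"dy":0,"dz":0.22,"wx":0,"wy":0,"wz":0,"grip":60},{"dx":0.01,"dy":0,"dz":0.228,"wx":0,"wy":0,"wz":0,"grip":60},{"dx":0.01,"dy":0,"dz":0.228,"wx":0,"wy":0,"wz":0,"grip":60}]'
python3 dish.py d2
python3 - <<'E'
from h import *
im=arm.camera("side")[:,:,::-1];cv2.imwrite("pics/s2.png",cv2.resize(im[90:250,190:350],None,fx=3.7,fy=3.7,interpolation=cv2.INTER_CUBIC))
E
```

```text
t: 3.0
tcp_pos: [0.5137, -0.0707, 0.003]
orientation: [0.65, 0.76, -0.0, -0.0]
ft_force: [-0.0, -0.5, 0.4]
grip_width: 0.7
white [  156     0   300   127 27587] circ [0.5156 0.0499] r 0.063 ell [0.5187 0.0287] [0.0541 0.1338] bridge xy [-0.3985  0.1264]
white [   0  142   24  123 1525] circ [ 0.3825 -0.0655] r 0.0374 ell [ 0.3849 -0.0399] [0.0085 0.1031] bridge xy [-0.3591 -0.0453]
white [ 198  299  116   35 2238] circ [ 0.5218 -0.1239] r 0.0354 ell [ 0.5199 -0.1155] [0.0232 0.0701] bridge xy [-0.2422  0.0503]
tcp [ 0.5137 -0.0707  0.003 ] bridge [-0.2929  0.0681] R [[-0.156, 0.988], [0.988, 0.156]] F [-0.  -0.5  0.4] t 3.0 g 0.7001423606778735
```

View pics/d2.png

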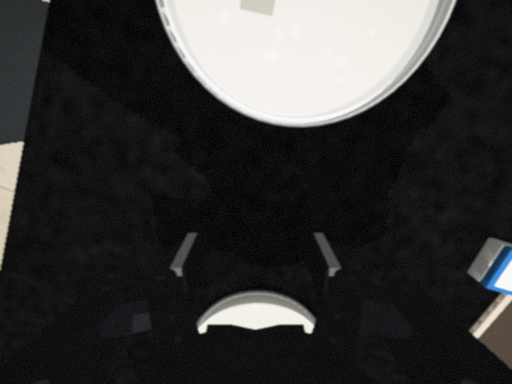

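View pics/s2.png

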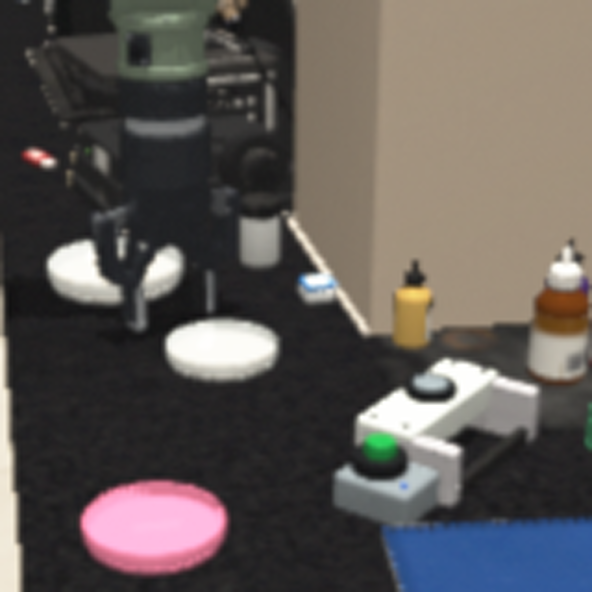

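The fingers are behind the dish, which is centred between them (midpoint column 255 against dish 256). I'll push it to the approach point in front of the mouth.

```bash
python3 -m creep '[{"dx":-0.02,"dy":0,"dz":0,"wx":0,"wy":0,"wz":0,"grip":60},{"dx":-0.03,"dy":0,"dz":0,"wx":0,"wy":0,"wz":0,"grip":60},{"dx":-0.04,"dy":0,"dz":0,"wx":0,"wy":0,"wz":0,"grip":60},{"dx":-0.053,"dy":0,"dz":0,"wx":0,"wy":0,"wz":0,"grip":60},{"dx":-0.068,"dy":0,"dz":0,"wx":0,"wy":0,"wz":0,"grip":60},{"dx":-0.083,"dy":0,"dz":0,"wx":0,"wy":0,"wz":0,"grip":60},{"dx":-0.098,"dy":0,"dz":0,"wx":0,"wy":0,"wz":0,"grip":60},{"dx":-0.113,"dy":0,"dz":0,"wx":0,"wy":0,"wz":0,"grip":60},{"dx":-0.128,"dy":0,"dz":0,"wx":0,"wy":0,"wz":0,"grip":60},{"dx":-0.143,"dy":0,"dz":0,"wx":0,"wy":0,"wz":0,"grip":60},{"dx":-0.155,"dy":0,"dz":0,"wx":0,"wy":0,"wz":0,"grip":60},{"dx":-0.162,"dy":0,"dz":0,"wx":0,"wy":0,"wz":0,"grip":60}]'
python3 dish.py d3
python3 - <<'E'
from h import *
im=arm.camera("side")[:,:,::-1];cv2.imwrite("pics/s3.png",cv2.resize(im[90:250,190:350],None,fx=3.7,fy=3.7,interpolation=cv2.INTER_CUBIC))
E
```

```text
t: 4.3
tcp_pos: [0.5391, -0.2316, 0.0033]
orientation: [0.65, 0.76, -0.0, 0.0]
ft_force: [0.0, 0.0, 0.8]
grip_width: 0.702
white [ 190  244  131   90 8941] circ [ 0.5441 -0.2673] r 0.0403 ell [ 0.5429 -0.2596] [0.0616 0.0812] bridge xy [-0.105   0.0026]
tcp [ 0.5391 -0.2316  0.0033] bridge [-0.1389  0.015 ] R [[-0.156, 0.988], [0.988, 0.156]] F [0.  0.  0.8] t 4.3 g 0.7023320026961926
```

View pics/d3.png

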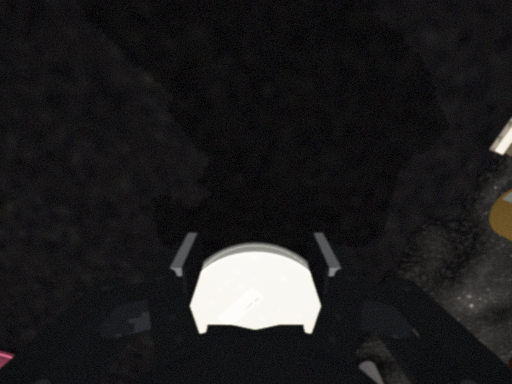

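View pics/s3.png

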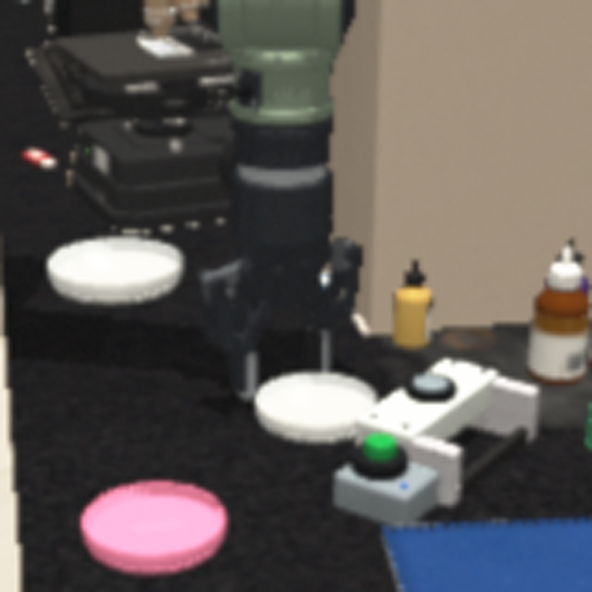

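The dish is now just short of the mouth. I'll back off, rise, turn to the bridge axis and look again.

```bash
python3 -m creep '[{"dx":0.02,"dy":0,"dz":0,"wx":0,"wy":0,"wz":0,"grip":60},{"dx":0.04,"dy":0,"dz":0,"wx":0,"wy":0,"wz":0,"grip":60},{"dx":0.04,"dy":0,"dz":-0.05,"wx":0,"wy":0,"wz":-0.1,"grip":60},{"dx":0.034,"dy":-0.027,"dz":-0.1,"wx":0,"wy":0,"wz":-0.25,"grip":60},{"dx":0.034,"dy":-0.027,"dz":-0.15,"wx":0,"wy":0,"wz":-0.42,"grip":60},{"dx":0.034,"dy":-0.027,"dz":-0.17,"wx":0,"wy":0,"wz":-0.42,"grip":60},{"dx":0.034,"dy":-0.027,"dz":-0.17,"wx":0,"wy":0,"wz":-0.42,"grip":60},{"dx":0.034,"dy":-0.027,"dz":-0.17,"wx":0,"wy":0,"wz":-0.42,"grip":60}]'
python3 dish.py d4
```

```text
t: 5.2
tcp_pos: [0.5066, -0.199, 0.1734]
orientation: [0.515, 0.857, 0.0, 0.0]
ft_force: [-0.1, -0.2, -0.7]
grip_width: 0.707
white [    0     0   149   263 21317] circ [ 0.2781 -0.2907] r 0.1637 ell [ 0.2784 -0.2468] [0.1276 0.3182] bridge xy [-0.2093 -0.2432]
white [ 378   81  134  122 1575] circ [ 0.6723 -0.0715] r 0.0898 ell [ 0.6689 -0.0664] [0.029  0.1657] bridge xy [-0.2178  0.2077]
white [ 218  208   73   67 3836] circ [ 0.5452 -0.2767] r 0.0467 ell [ 0.5455 -0.2765] [0.0901 0.0921] bridge xy [-0.0963 -0.0008]
white [ 192  304  114   29 1693] circ [ 0.5918 -0.3785] r 0.0782 ell [ 0.5849 -0.3848] [0.0381 0.2007] bridge xy [ 0.0155 -0.0075]
tcp [ 0.5066 -0.199   0.1734] bridge [-0.183   0.0016] R [[-0.47, 0.883], [0.883, 0.47]] F [-0.1 -0.2 -0.7] t 5.2 g 0.7073949186229305
```

View pics/d4.png

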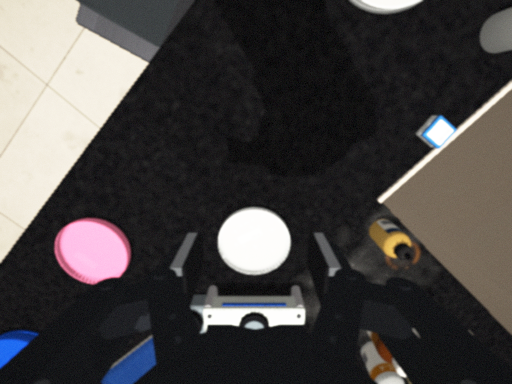

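The dish is on the axis at bridge (-96, -1) mm and the tool is aligned. I'll descend and push in.

```bash
python3 -m creep '[{"dx":0,"dy":-0.002,"dz":0.05,"wx":0,"wy":0,"wz":0,"grip":60},{"dx":0,"dy":-0.002,"dz":0.1,"wx":0,"wy":0,"wz":0,"grip":60},{"dx":0,"dy":-0.002,"dz":0.14,"wx":0,"wy":0,"wz":0,"grip":60},{"dx":0,"dy":-0.002,"dz":0.16,"wx":0,"wy":0,"wz":0,"grip":60},{"dx":0,"dy":-0.002,"dz":0.17,"wx":0,"wy":0,"wz":0,"grip":60},{"dx":-0.015,"dy":-0.002,"dz":0.17,"wx":0,"wy":0,"wz":0,"grip":60},{"dx":-0.03,"dy":-0.002,"dz":0.17,"wx":0,"wy":0,"wz":0,"grip":60},{"dx":-0.04,"dy":-0.002,"dz":0.17,"wx":0,"wy":0,"wz":0,"grip":60},{"dx":-0.05,"dy":-0.002,"dz":0.17,"wx":0,"wy":0,"wz":0,"grip":60},{"dx":-0.06,"dy":-0.002,"dz":0.17,"wx":0,"wy":0,"wz":0,"grip":60},{"dx":-0.07,"dy":-0.002,"dz":0.17,"wx":0,"wy":0,"wz":0,"grip":60},{"dx":-0.08,"dy":-0.002,"dz":0.17,"wx":0,"wy":0,"wz":0,"grip":60}]'
python3 -m creep '[{"dx":-0.01,"dy":0,"dz":0,"wx":0,"wy":0,"wz":0,"grip":60},{"dx":-0.02,"dy":0,"dz":0,"wx":0,"wy":0,"wz":0,"grip":60},{"dx":-0.03,"dy":0,"dz":0,"wx":0,"wy":0,"wz":0,"grip":60},{"dx":-0.04,"dy":0,"dz":0,"wx":0,"wy":0,"wz":0,"grip":60},{"dx":-0.045,"dy":0,"dz":0,"wx":0,"wy":0,"wz":0,"grip":60},{"dx":-0.05,"dy":0,"dz":0,"wx":0,"wy":0,"wz":0,"grip":60}]'
python3 dish.py d5;  python3 - <<'E'
from h import *
im=arm.camera("side")[:,:,::-1];cv2.imwrite("pics/s5.png",cv2.resize(im[90:250,190:350],None,fx=3.7,fy=3.7,interpolation=cv2.INTER_CUBIC))
E
```

```text
t: 6.45
tcp_pos: [0.5428, -0.273, 0.0034]
orientation: [0.516, 0.857, 0.0, 0.0]
ft_force: [0.3, -0.4, -0.4]
grip_width: 0.707
t: 7.05
tcp_pos: [0.566, -0.317, 0.0032]
orientation: [0.516, 0.857, 0.0, -0.0]
ft_force: [-0.7, 0.6, 0.2]
grip_width: 0.706
white [ 190  242  131   79 8404] circ [ 0.5808 -0.3463] r 0.0392 ell [ 0.5766 -0.3383] [0.0556 0.0811] bridge xy [-0.0181 -0.002 ]
white [ 354  329   34   55 1302] circ [ 0.6665 -0.3503] r 0.0244 ell [ 0.666  -0.3496] [0.0198 0.0446] bridge xy [0.0257 0.0717]
tcp [ 0.566  -0.317   0.0032] bridge [-0.0509 -0.0013] R [[-0.468, 0.884], [0.884, 0.468]] F [-0.7  0.6  0.2] t 7.05 g 0.7060248998198327
```

View pics/s5.png

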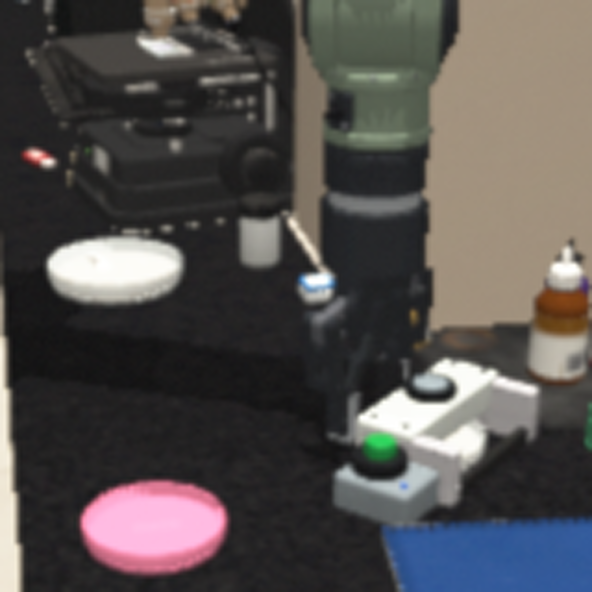

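The dish is under the beam with about 6 mm left to the stop. I'll creep forward and watch the force.

```bash
python3 -m creep '[{"dx":-0.002,"dy":0,"dz":0,"wx":0,"wy":0,"wz":0,"grip":60},{"dx":-0.004,"dy":0,"dz":0,"wx":0,"wy":0,"wz":0,"grip":60},{"dx":-0.005,"dy":0,"dz":0,"wx":0,"wy":0,"wz":0,"grip":60},{"dx":-0.005,"dy":0,"dz":0,"wx":0,"wy":0,"wz":0,"grip":60}]'
python3 -m creep '[{"dx":-0.001,"dy":0,"dz":0,"wx":0,"wy":0,"wz":0,"grip":60},{"dx":-0.001,"dy":0,"dz":0,"wx":0,"wy":0,"wz":0,"grip":60}]'
python3 -m creep '[{"dx":-0.001,"dy":0,"dz":0,"wx":0,"wy":0,"wz":0,"grip":60},{"dx":-0.001,"dy":0,"dz":0,"wx":0,"wy":0,"wz":0,"grip":60}]'
```

```text
t: 7.55
tcp_pos: [0.5683, -0.321, 0.0033]
orientation: [0.516, 0.857, 0.0, 0.0]
ft_force: [-0.2, 0.8, 0.0]
grip_width: 0.706
t: 7.75
tcp_pos: [0.5687, -0.3219, 0.0033]
orientation: [0.516, 0.857, 0.0, 0.0]
ft_force: [0.0, -0.7, 0.4]
grip_width: 0.702
t: 7.95
tcp_pos: [0.5689, -0.3225, 0.0032]
orientation: [0.516, 0.857, 0.0, -0.0]
ft_force: [-0.2, 1.4, 0.2]
grip_width: 0.703
```

```bash
for i in 1; do python3 -m creep '[{"dx":-0.001,"dy":0,"dz":0,"wx":0,"wy":0,"wz":0,"grip":60},{"dx":-0.001,"dy":0,"dz":0,"wx":0,"wy":0,"wz":0,"grip":60}]'; done
python3 -m creep '[{"dx":-0.001,"dy":0,"dz":0,"wx":0,"wy":0,"wz":0,"grip":60},{"dx":-0.001,"dy":0,"dz":0,"wx":0,"wy":0,"wz":0,"grip":60}]'
python3 dish.py d6;  python3 - <<'E'
from h import *
im=arm.camera("side")[:,:,::-1];cv2.imwrite("pics/s6.png",cv2.resize(im[170:240,270:350],None,fx=8,fy=8,interpolation=cv2.INTER_CUBIC))
E
```

```text
t: 8.15
tcp_pos: [0.5691, -0.3229, 0.003]
orientation: [0.516, 0.857, 0.0, -0.001]
ft_force: [-1.2, 3.9, 1.5]
grip_width: 0.7
t: 8.35
tcp_pos: [0.5693, -0.3231, 0.0029]
orientation: [0.516, 0.857, 0.001, -0.001]
ft_force: [-3.0, 5.2, 1.8]
grip_width: 0.702
white [ 190  241  131   68 7155] circ [ 0.5836 -0.3512] r 0.0391 ell [ 0.5777 -0.3402] [0.0476 0.0806] bridge xy [-0.0125 -0.0019]
white [ 126  328   32   56 1204] circ [ 0.5384 -0.4251] r 0.0252 ell [ 0.5399 -0.4235] [0.0181 0.0485] bridge xy [ 0.0316 -0.0764]
white [ 354  328   34   56 1353] circ [ 0.6691 -0.3557] r 0.0248 ell [ 0.6687 -0.3551] [0.0199 0.0454] bridge xy [0.0317 0.0715]
tcp [ 0.5693 -0.3231  0.0029] bridge [-0.0439 -0.0013] R [[-0.468, 0.884], [0.884, 0.468]] F [-3.   5.2  1.8] t 8.35 g 0.7019132518627542
```

View pics/s6.png

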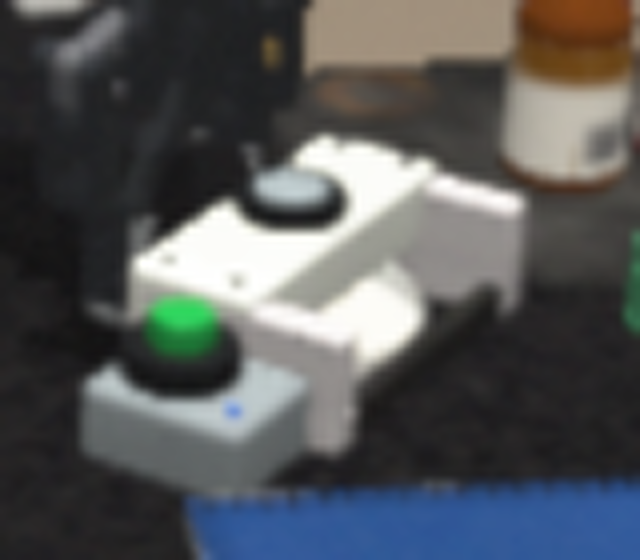

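View pics/d6.png

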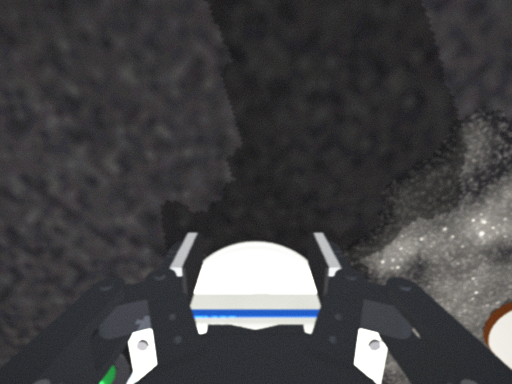

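The force rose to about 6 N with the TCP stalled at bridge x = -44 mm, and the side view shows the dish against the black bar. I'll back out, rise and check from above.

```bash
python3 -m creep '[{"dx":0.02,"dy":0,"dz":0,"wx":0,"wy":0,"wz":0,"grip":60},{"dx":0.06,"dy":0,"dz":0,"wx":0,"wy":0,"wz":0,"grip":60},{"dx":0.06,"dy":0,"dz":-0.05,"wx":0,"wy":0,"wz":0,"grip":60},{"dx":0.06,"dy":0,"dz":-0.1,"wx":0,"wy":0,"wz":0,"grip":60},{"dx":0.06,"dy":0,"dz":-0.15,"wx":0,"wy":0,"wz":0,"grip":60},{"dx":0.03,"dy":-0.02,"dz":-0.19,"wx":0,"wy":0,"wz":0,"grip":60},{"dx":0,"dy":-0.04,"dz":-0.22,"wx":0,"wy":0,"wz":0,"grip":60},{"dx":0,"dy":-0.04,"dz":-0.22,"wx":0,"wy":0,"wz":0,"grip":60},{"dx":0,"dy":-0.04,"dz":-0.22,"wx":0,"wy":0,"wz":0,"grip":60}]'
python3 dish.py d7
python3 - <<'E'
from h import *
c=arm.get_calibration("wrist")
im=cv2.imread("pics/d7.png");hsv=cv2.cvtColor(im,cv2.COLOR_BGR2HSV)
m=cv2.inRange(hsv,(45,90,40),(85,255,255));k,l,st,ce=cv2.connectedComponentsWithStats(m)
for i in range(1,k):
    if 50<st[i,4]<2000: print("green",st[i],ce[i],[np.round(hit(c,*ce[i],z),4) for z in(.03,.036,.04)])
cv2.imwrite("pics/d7b.png",cv2.resize(im[130:280,160:360],None,fx=4,fy=4,interpolation=cv2.INTER_CUBIC))
O=np.array([.5911,-.3613]);a=np.radians(-62);ux=np.array([np.cos(a),np.sin(a)]);uy=np.array([-ux[1],ux[0]])
for nm,(x,y,z) in dict(dishfront=(-.045,0,.015),stop=(.045,0,.012),button36=(.012,-.086,.036)).items():
    print(nm,proj(c,[*(O+ux*x+uy*y),z]))
im=arm.camera("side")[:,:,::-1];cv2.imwrite("pics/s7.png",cv2.resize(im[120:250,190:350],None,fx=4.4,fy=4.4,interpolation=cv2.INTER_CUBIC))
E
```

```text
t: 9.35
tcp_pos: [0.5351, -0.3449, 0.2242]
orientation: [0.517, 0.856, -0.0, 0.002]
ft_force: [0.1, 0.7, -0.5]
grip_width: 0.696
white [    0     0   136   205 14425] circ [ 0.2879 -0.4026] r 0.1625 ell [ 0.2573 -0.3643] [0.1116 0.3112] bridge xy [-0.1059 -0.2871]
white [  99  100   63   67 3225] circ [ 0.3748 -0.3834] r 0.0422 ell [ 0.3738 -0.3842] [0.0786 0.0826] bridge xy [-0.082  -0.2013]
white [ 207  182  133   57 3759] circ [ 0.5881 -0.3917] r 0.0961 ell [ 0.5944 -0.3849] [0.0859 0.1894] bridge xy [ 0.0254 -0.0169]
tcp [ 0.5351 -0.3449  0.2242] bridge [-0.0407 -0.0417] R [[-0.466, 0.885], [0.885, 0.466]] F [ 0.1  0.7 -0.5] t 9.35 g 0.6963372521954232
green [211 201  19  19 277] [220.60288809 210.42960289] [array([ 0.52  , -0.4152,  0.03  ]), array([ 0.5196, -0.4127,  0.036 ]), array([ 0.5194, -0.411 ,  0.04  ])]
green [341 249  50  37 934] [367.2633833  266.81905782] [array([ 0.7427, -0.3951,  0.03  ]), array([ 0.7383, -0.393 ,  0.036 ]), array([ 0.7354, -0.3916,  0.04  ])]
green [308 285  14  29 252] [314.28174603 300.9047619 ] [array([ 0.7067, -0.4805,  0.03  ]), array([ 0.7029, -0.4768,  0.036 ]), array([ 0.7004, -0.4744,  0.04  ])]
dishfront [286.95372757 164.29140538]
stop [284.57839597 225.72709728]
button36 [221.54228733 210.57475502]
```

View pics/d7b.png

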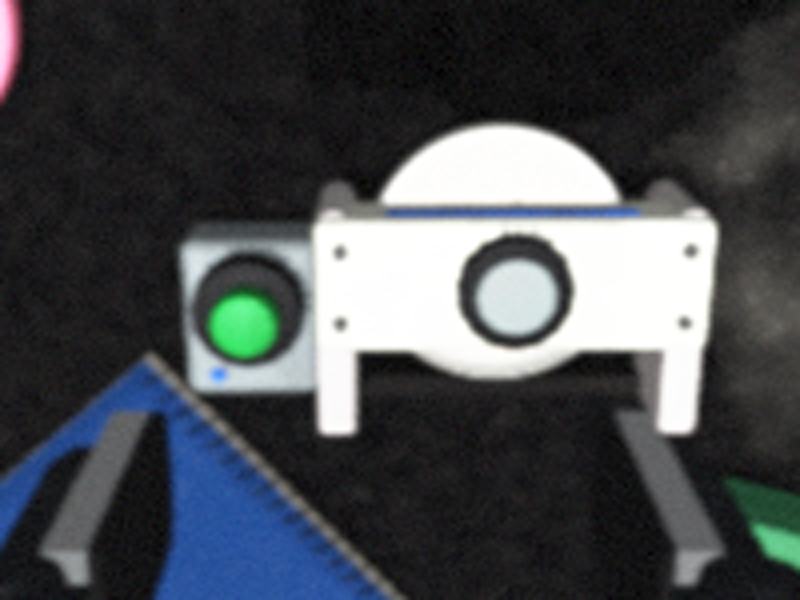

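View pics/s7.png

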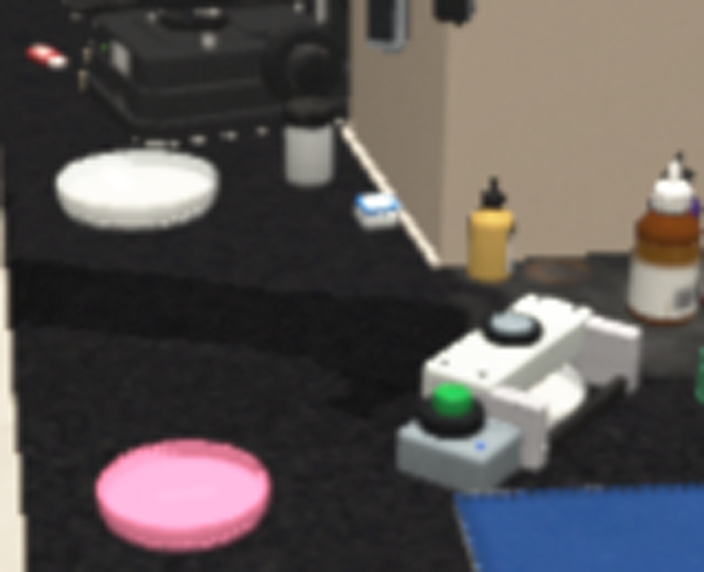

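Run:
```python
from h import *
c=arm.get_calibration("wrist")
im=cv2.imread("pics/d7.png")
O=np.array([.5911,-.3613]);a=np.radians(-62);ux=np.array([np.cos(a),np.sin(a)]);uy=np.array([-ux[1],ux[0]])
for nm,(x,y,z) in dict(front0=(-.045,0,.0),front15=(-.045,0,.015),beamfront=(-.022,0,.0445),beamback=(.022,0,.0445),rear15=(.045,0,.015),stoptop=(.045,0,.012),stopback=(.053,0,.012),cheekend=(.054,.057,.04),cheekendL=(.054,-.057,.04),screws=(-.012,.055,.0445)).items():
    print(nm,np.round(proj(c,[*(O+ux*x+uy*y),z]),1))
g=cv2.cvtColor(im,cv2.COLOR_BGR2GRAY)
print(g[155:170,282:290].mean(1).round());print(list(zip(range(178,192),g[178:192,300:304].mean(1).round())));print(list(zip(range(212,240),g[212:240,282:290].mean(1).round())))
b=cv2.resize(im[200:245,240:330],None,fx=8,fy=8,interpolation=cv2.INTER_CUBIC);b=np.clip(255*(b/255.)**.5,0,255).astype(np.uint8);cv2.imwrite("pics/g7.png",b)
```

```text
front0 [285.7 163.1]
front15 [287.  165.4]
beamfront [289.  188.7]
beamback [287.7 221.4]
rear15 [284.8 227.8]
stoptop [284.5 226.9]
stopback [284.4 232. ]
cheekend [329.1 242. ]
cheekendL [243.9 242. ]
screws [332.7 196.3]
[ 18.  18.  18.  18.  26.  78. 170. 244. 255. 254. 254. 253. 254. 253.
 253.]
[(178, np.float64(254.0)), (179, np.float64(254.0)), (180, np.float64(232.0)), (181, np.float64(152.0)), (182, np.float64(98.0)), (183, np.float64(102.0)), (184, np.float64(160.0)), (185, np.float64(228.0)), (186, np.float64(251.0)), (187, np.float64(254.0)), (188, np.float64(254.0)), (189, np.float64(254.0)), (190, np.float64(254.0)), (191, np.float64(255.0))]
[(212, np.float64(174.0)), (213, np.float64(114.0)), (214, np.float64(61.0)), (215, np.float64(63.0)), (216, np.float64(134.0)), (217, np.float64(224.0)), (218, np.float64(252.0)), (219, np.float64(252.0)), (220, np.float64(247.0)), (221, np.float64(234.0)), (222, np.float64(224.0)), (223, np.float64(205.0)), (224, np.float64(139.0)), (225, np.float64(64.0)), (226, np.float64(41.0)), (227, np.float64(38.0)), (228, np.float64(34.0)), (229, np.float64(32.0)), (230, np.float64(30.0)), (231, np.float64(31.0)), (232, np.float64(31.0)), (233, np.float64(32.0)), (234, np.float64(34.0)), (235, np.float64(36.0)), (236, np.float64(32.0)), (237, np.float64(28.0)), (238, np.float64(27.0)), (239, np.float64(26.0))]
```

View pics/g7.png

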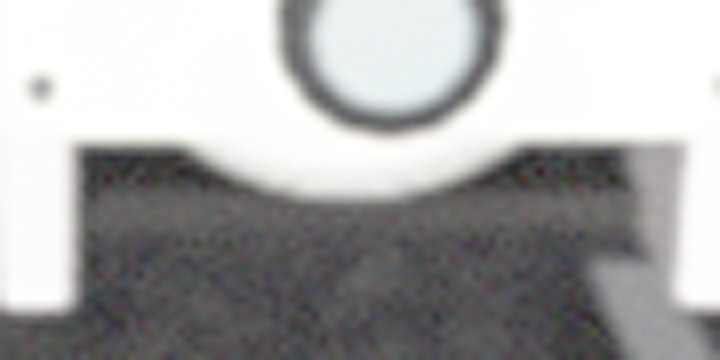

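The prediction offset of about 4 px also appears on the beam and cheeks, so it is systematic. Relative to those, the dish's front and rear edges fall within about 1 px of home, and the rear edge touches the bar. I'll shut the fingers and move over the button.

```bash
python3 -m creep '[{"dx":-0.03,"dy":-0.025,"dz":0,"wx":0,"wy":0,"wz":0,"grip":0},{"dx":-0.053,"dy":-0.044,"dz":0,"wx":0,"wy":0,"wz":0,"grip":0},{"dx":-0.053,"dy":-0.044,"dz":0.04,"wx":0,"wy":0,"wz":0,"grip":0},{"dx":-0.053,"dy":-0.044,"dz":0.08,"wx":0,"wy":0,"wz":0,"grip":0},{"dx":-0.053,"dy":-0.044,"dz":0.12,"wx":0,"wy":0,"wz":0,"grip":0},{"dx":-0.053,"dy":-0.044,"dz":0.15,"wx":0,"wy":0,"wz":0,"grip":0},{"dx":-0.053,"dy":-0.044,"dz":0.15,"wx":0,"wy":0,"wz":0,"grip":0},{"dx":-0.053,"dy":-0.044,"dz":0.15,"wx":0,"wy":0,"wz":0,"grip":0},{"dx":-0.053,"dy":-0.044,"dz":0.15,"wx":0,"wy":0,"wz":0,"grip":0},{"dx":-0.053,"dy":-0.044,"dz":0.15,"wx":0,"wy":0,"wz":0,"grip":0}]'
python3 - <<'E'
from h import *
for n,(y0,y1,x0,x1) in dict(side=(150,250,240,350),scene=(150,250,230,340)).items():
    im=arm.camera(n)[:,:,::-1];cv2.imwrite(f"pics/{n}8.png",cv2.resize(im[y0:y1,x0:x1],None,fx=5.5,fy=5.5,interpolation=cv2.INTER_CUBIC))
p=arm.state()["tcp_pos"];print(p)
for n in("side","scene"): print(n,proj(arm.get_calibration(n),p))
E
```

```text
t: 10.45
tcp_pos: [0.5219, -0.4116, 0.0755]
orientation: [0.516, 0.857, -0.0, 0.002]
ft_force: [-0.1, 0.5, -0.1]
grip_width: -0.0
[ 0.52154095 -0.41141584  0.07510051]
side [292.87283156 197.38897573]
scene [289.34907578 209.63715067]
```

View pics/side8.png

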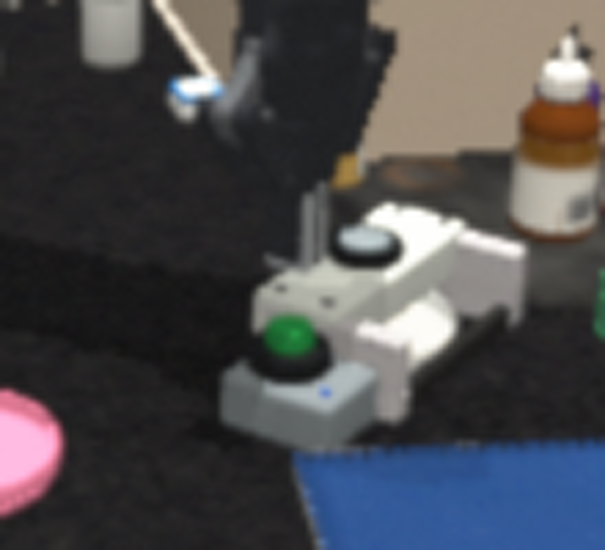

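View pics/scene8.png

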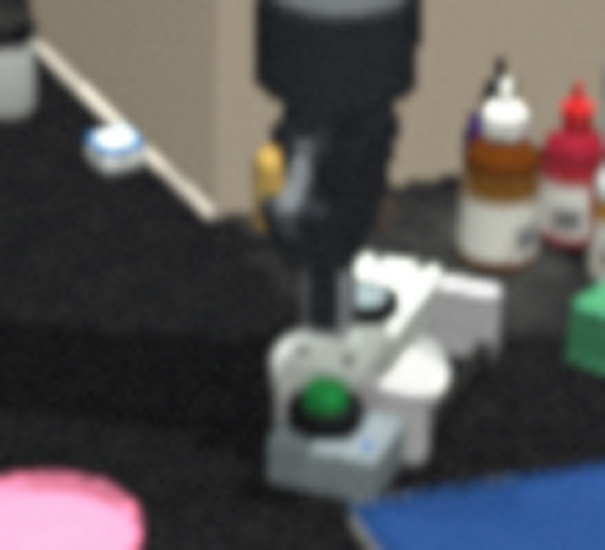

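Run:
```python
from h import *
im=arm.camera("side")[:,:,::-1][170:225,265:335];b=cv2.resize(im,None,fx=10,fy=10,interpolation=cv2.INTER_CUBIC)
b=np.clip(255*(b/255.)**.5,0,255).astype(np.uint8)
p=proj(arm.get_calibration("side"),arm.state()["tcp_pos"]);cv2.circle(b,(int((p[0]-265)*10),int((p[1]-170)*10)),4,(0,0,255),-1)
cv2.imwrite("pics/side9.png",b)
```

```text
(no output)
```

View pics/side9.png

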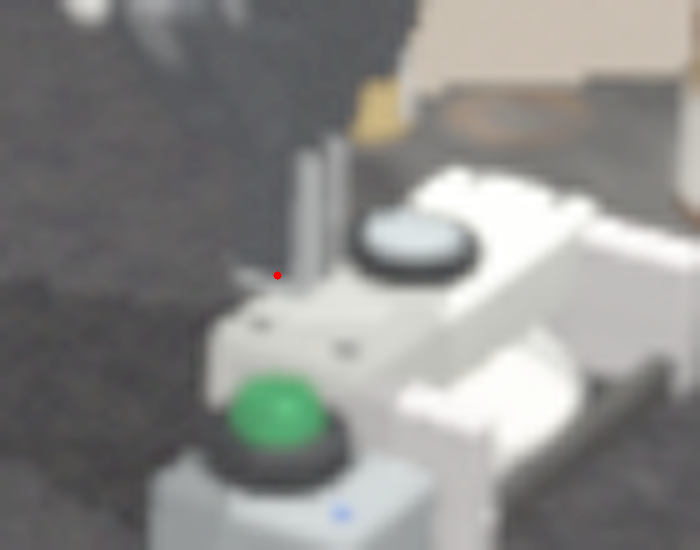

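The fingertip's dark face spans about columns 235–350. The red dot, which is the calculated TCP, sits straight above the button at column 278. I'll press down in small steps.

```bash
python3 -m creep '[{"dx":0,"dy":0,"dz":0.02,"wx":0,"wy":0,"wz":0,"grip":0},{"dx":0,"dy":0,"dz":0.028,"wx":0,"wy":0,"wz":0,"grip":0},{"dx":0,"dy":0,"dz":0.028,"wx":0,"wy":0,"wz":0,"grip":0}]'
python3 -m creep '[{"dx":0,"dy":0,"dz":0.002,"wx":0,"wy":0,"wz":0,"grip":0},{"dx":0,"dy":0,"dz":0.004,"wx":0,"wy":0,"wz":0,"grip":0},{"dx":0,"dy":0,"dz":0.004,"wx":0,"wy":0,"wz":0,"grip":0}]'
python3 -m creep '[{"dx":0,"dy":0,"dz":0.002,"wx":0,"wy":0,"wz":0,"grip":0},{"dx":0,"dy":0,"dz":0.002,"wx":0,"wy":0,"wz":0,"grip":0}]'
```

```text
t: 10.9
tcp_pos: [0.5203, -0.4104, 0.0447]
orientation: [0.516, 0.857, 0.0, -0.001]
ft_force: [-1.2, 0.1, 2.4]
grip_width: -0.003
t: 11.2
tcp_pos: [0.5205, -0.4106, 0.0421]
orientation: [0.516, 0.857, -0.0, -0.0]
ft_force: [-0.9, 1.4, 5.2]
grip_width: 0.003
t: 11.4
tcp_pos: [0.5206, -0.4107, 0.0418]
orientation: [0.516, 0.857, -0.0, 0.0]
ft_force: [-5.0, 4.6, 15.5]
grip_width: -0.002
```

Run:
```python
from h import *
for n,(y0,x0) in dict(side=(170,265),scene=(185,260)).items():
    im=arm.camera(n)[:,:,::-1][y0:y0+55,x0:x0+70];b=cv2.resize(im,None,fx=10,fy=10,interpolation=cv2.INTER_CUBIC)
    b=np.clip(255*(b/255.)**.5,0,255).astype(np.uint8)
    cv2.imwrite(f"pics/{n}10.png",b)
s=arm.state();print(s["tcp_pos"],s["ft_force"])
```

```text
[ 0.52060664 -0.41069086  0.04188068] [-5.65046114  3.17531196 15.22030334]
```

View pics/side10.png

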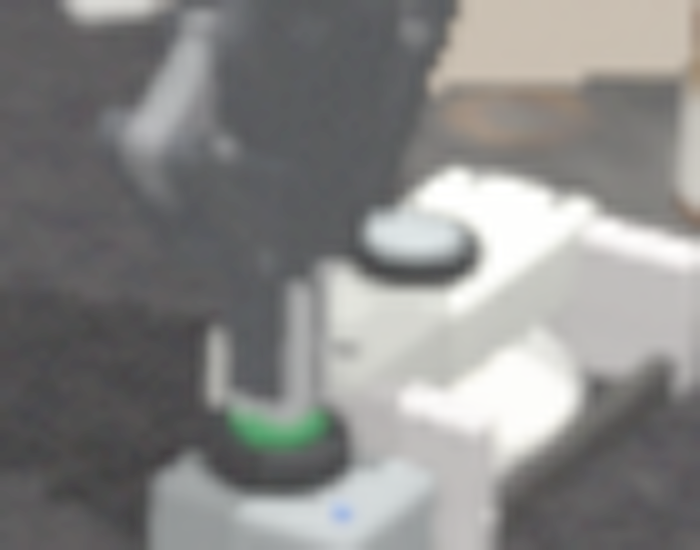

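View pics/scene10.png

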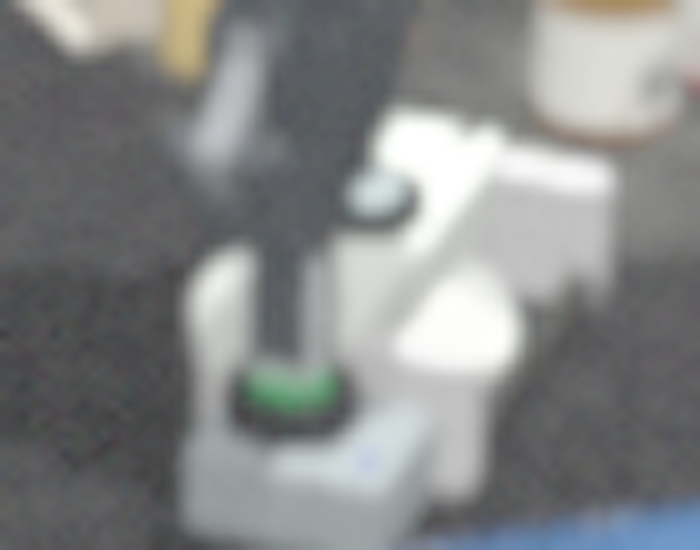

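The fingers are centred on the green button, it has sunk, and the force has climbed past the spring's 4 N to 15 N, so it is at its end stop. I'll let go and retreat upwards.

```bash
python3 -m creep '[{"dx":0,"dy":0,"dz":-0.01,"wx":0,"wy":0,"wz":0,"grip":0},{"dx":0,"dy":0,"dz":-0.03,"wx":0,"wy":0,"wz":0,"grip":0},{"dx":0,"dy":0,"dz":-0.07,"wx":0,"wy":0,"wz":0,"grip":0},{"dx":0.02,"dy":0.02,"dz":-0.12,"wx":0,"wy":0,"wz":0,"grip":0},{"dx":0.05,"dy":0.04,"dz":-0.17,"wx":0,"wy":0,"wz":0,"grip":60},{"dx":0.05,"dy":0.04,"dz":-0.19,"wx":0,"wy":0,"wz":0,"grip":60},{"dx":0.05,"dy":0.04,"dz":-0.19,"wx":0,"wy":0,"wz":0,"grip":60},{"dx":0.05,"dy":0.04,"dz":-0.19,"wx":0,"wy":0,"wz":0,"grip":60},{"dx":0.05,"dy":0.04,"dz":-0.19,"wx":0,"wy":0,"wz":0,"grip":60}]'
python3 dish.py d11
python3 - <<'E'
from h import *
im=cv2.imread("pics/d11.png");cv2.imwrite("pics/d11b.png",cv2.resize(im[130:280,160:360],None,fx=4,fy=4,interpolation=cv2.INTER_CUBIC))
im=arm.camera("side")[:,:,::-1];cv2.imwrite("pics/s11.png",cv2.resize(im[120:250,190:350],None,fx=4.4,fy=4.4,interpolation=cv2.INTER_CUBIC))
E
```

```text
t: 12.4
tcp_pos: [0.532, -0.3477, 0.228]
orientation: [0.516, 0.857, 0.0, -0.001]
ft_force: [-0.3, -0.3, 0.6]
grip_width: 0.699
white [    0     0   141   211 15524] circ [ 0.2855 -0.4112] r 0.1694 ell [ 0.2528 -0.3708] [0.1185 0.324 ] bridge xy [-0.0994 -0.2932]
white [ 104  100   62   67 3181] circ [ 0.3739 -0.3846] r 0.0426 ell [ 0.3738 -0.3845] [0.0789 0.083 ] bridge xy [-0.0813 -0.2027]
white [ 209  181  133   57 3830] circ [ 0.5873 -0.3918] r 0.0972 ell [ 0.5906 -0.3854] [0.085  0.1969] bridge xy [ 0.0252 -0.0177]
tcp [ 0.532  -0.3477  0.228 ] bridge [-0.0397 -0.0458] R [[-0.468, 0.884], [0.884, 0.468]] F [-0.3 -0.3  0.6] t 12.4 g 0.699254914923982
```

View pics/d11b.png

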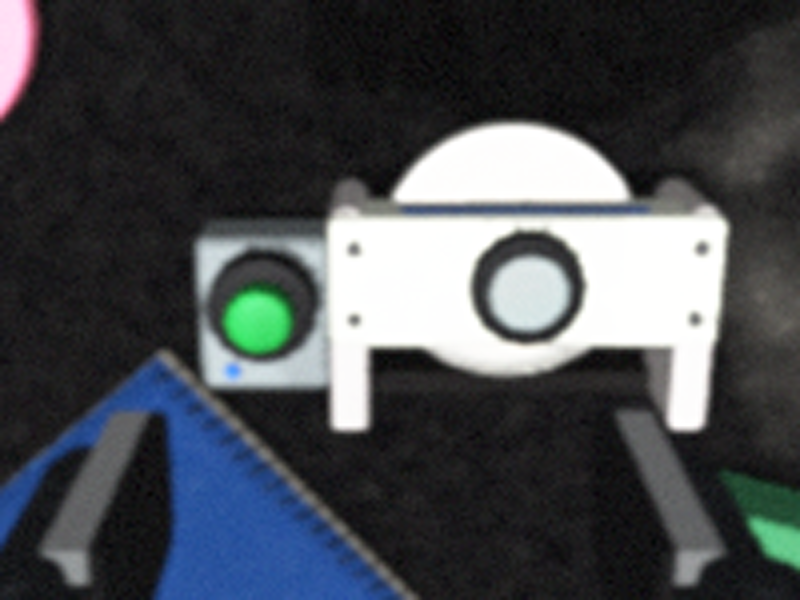

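View pics/s11.png

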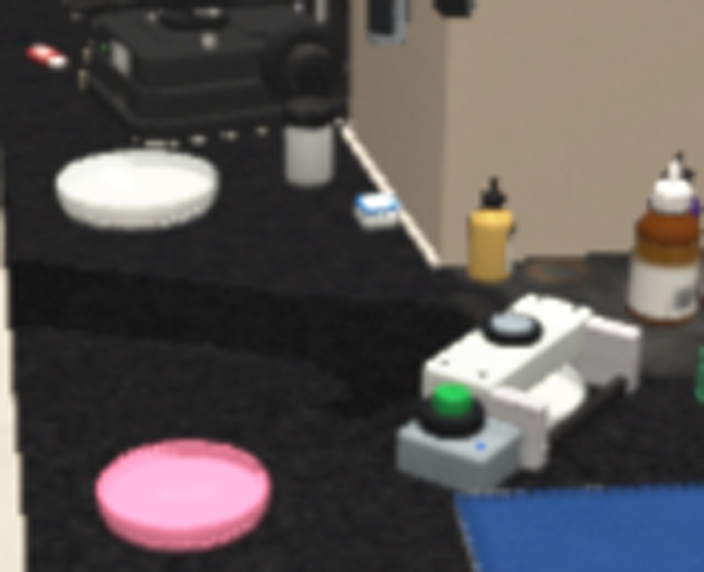

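The dish is still against the stop, the button has sprung back up, and the bystanders are where they were. The arm is clear of everything, so I'll hand in.

```bash
python3 -c "
from rig import arm
print(arm.sign_off())"
```

```text
the job is handed in; nothing more can be done
None
```

The dish is fully home under the bridge and the green button was pressed and released afterwards. I handed the job in at about 12.5 s of the 72 s allowed.

- **Dish:** I pushed the 90 mm white dish flat along the worktop with both open fingertips, first to the front of the mouth and then straight in along the bridge axis. At the back stop the force rose to about 6 N and the arm stalled. The last views show its rear edge touching the bar.
- **Button:** I pressed it with the shut fingers until it reached its end stop: 15 N, well past the 4 N spring. After release the pictures show it back up. I had no direct reading of the button's travel.
- **Bystanders:** The case, bottle and little box look unmoved in the last side view, and the arm was clear of everything.
- **Failed or disagreed:** The first move command was refused because I had left out some keys, so nothing moved. In one top view the predicted positions were about 4 px off. The bridge's beam and cheeks were off by the same amount, so I treated it as a camera offset, and the dish was within about 1 px of home relative to the bridge.

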